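Run two blank vials out of the dispenser

TASK

Dispense two of the tall vials, one after the other, from the wide vial dispenser into its pick-up trough: press its side paddle all the way down with the fingertips, let it come back up once a vial has rolled out, and do the same again for the second vial. Finish with the paddle up and the gate shut, two tall vials lying in the trough and the rest of the queue still behind the gate. Work the paddle only: do not touch the vials, leave the narrow dispenser alone, and do not disturb the bottle, the beaker or the notebook.

Things in the scene. Friction and masses are not known exactly. Their poses are not given: they have to be found in the camera images.
- wide_unit: Wide vial dispenser, for the tall vials (lane 78 mm wide inside), fixed to the bench, 245 mm long, 150 mm high. Origin on the bench under the gate, mid-lane; x points up the steel chute, y across it, z up. The chute slopes 12 degrees down towards -x; its lever rocks across it on a pivot 110 mm above the bench, with the paddle on the -y side and the gate hung from the +y side.
- wide_paddle (a point): Middle of the top of the wide dispenser's paddle, a flat grey plastic pad 40 mm (along the chute) x 34 mm, 100 mm to the -y side of the lever's pivot, about 150 mm above the bench at rest, free above. Pressed home it is 57 mm lower, 12 mm farther along the unit's +x and within 7 mm in y, on a hard stop. Needs 2 N at first, 4 N at the end; springs back up by itself.
- wide_lever (a joint): Lever angle of the wide dispenser, rad: 0 = paddle up, gate shut (spring-held); 0.586 = paddle down on its stop, gate open. One full stroke lets one vial out: the gate frees it above about 0.49, while a second blade drops behind it and holds the others; they roll on to the gate once the lever is back below about 0.2.
- wide_gate_foot (a point): Point on the wide dispenser's chute floor, mid-lane, under its gate: a steel blade across the lane, 7 mm above the floor when shut, 25 mm when open. 44 mm above the bench.
- wide_trough (a point): Middle of the floor of the wide dispenser's pick-up trough, the open lower 80 mm of the chute between the gate and the front lip, 35 mm above the bench. Dispensed vials roll down to the lip and lie there.
- narrow_unit: Narrow vial dispenser, for the short vials, of the same make and height but with a lane 49 mm wide inside; to be left alone. Origin and axes as for the wide one, its paddle also on its -y side, 100 mm from mid-lane.
- narrow_lever (a joint): Lever angle of the narrow dispenser, rad: 0 = paddle up, gate shut.
- bottle: Small amber glass bottle with a black cap, 52 mm across, 100 mm tall, standing on the bench. Origin at the middle of its underside.
- beaker: Small glass beaker, 52 mm across, 65 mm tall, standing on the bench. Origin at the middle of its underside.
- notebook: Green laboratory notebook 210 x 150 mm, 16 mm thick, lying on the bench with a black pen on it (top at 24 mm). Origin at the middle of its underside.
- wide_vial1: Tall capped vial (22.5 mm across, 75 mm long, amber glass, aluminium cap, about 22 g) lying across the wide dispenser's lane, foremost, lying against the gate at the start. Origin at its middle, on its axis; y along the axis. Behind the gate its origin is at x above 0 in the unit's frame, in the trough below -0.02.
- wide_vial2: Tall capped vial (22.5 mm across, 75 mm long, amber glass, aluminium cap, about 22 g) lying across the wide dispenser's lane, second in the queue at the start. Origin at its middle, on its axis; y along the axis. Behind the gate its origin is at x above 0 in the unit's frame, in the trough below -0.02.
- wide_vial3: Tall capped vial (22.5 mm across, 75 mm long, amber glass, aluminium cap, about 22 g) lying across the wide dispenser's lane, third in the queue at the start. Origin at its middle, on its axis; y along the axis. Behind the gate its origin is at x above 0 in the unit's frame, in the trough below -0.02.
- wide_vial4: Tall capped vial (22.5 mm across, 75 mm long, amber glass, aluminium cap, about 22 g) lying across the wide dispenser's lane, last in the queue at the start. Origin at its middle, on its axis; y along the axis. Behind the gate its origin is at x above 0 in the unit's frame, in the trough below -0.02.
- narrow_vial1: Short capped vial (22.5 mm across, 46 mm long, about 15 g) lying in the narrow dispenser's lane, foremost, lying against the gate at the start. Origin at its middle, on its axis.
- narrow_vial2: Short capped vial (22.5 mm across, 46 mm long, about 15 g) lying in the narrow dispenser's lane, second in the queue at the start. Origin at its middle, on its axis.
- narrow_vial3: Short capped vial (22.5 mm across, 46 mm long, about 15 g) lying in the narrow dispenser's lane, last in the queue at the start. Origin at its middle, on its axis.
There are look-alikes about, which are no part of the job. What is shaped like the narrow_vial3 but pink or turquoise is not meant.

How it is judged:
By the outcome, as a careful person would: the job done as asked, in the order asked, and still so for the second after the job is handed in, with the robot touching nothing.
It also fails if it takes over 42 s, if anything falls off the work surface, if the arm or the gripper's body presses on something with over 40 N, if the wrist force passes 120 N, or if a joint passes its speed limit or range.

ROBOT

A 6-joint arm with a two-finger parallel gripper is mounted at the origin on the work surface. World frame = base frame: x ahead of the robot, y to its left, z up, the work surface at z = 0. Lengths are in m, angles in rad, forces in N, time in s.
With the tool pointing down it reaches from about 0.275 to 0.725 m from the base axis. Payload 15.9 kg.
Tool frame: the origin (TCP) lies between the finger pads; the fingertips stand 25 mm ahead of it and the grasp point (between the pads) lies 6 mm ahead of it; z points along the fingers, y is the line along which they close (so a half turn about z gives the same grasp; the last joint's range is limited). The gripper opens to 85 mm and grips with 20 to 120 N. Pads are 22 mm wide; open, the fingers measure 114 mm over their backs; the gripper's body (76 mm by 85 mm) begins 54 mm behind the grasp point. The pads swing forward as they close: fully open they stand 13 mm farther back than shut.
Start: joints at [-1.218, 0.213, -0.034, 1.323, 0, 1.571], TCP at [0.173, -0.469, 0.256] pointing down, gripper open.
Joint ranges: [-2.98, 2.98], [-0.74, 1.72], [-1.14, 1.35], [-2.1, 2.04], [-1.57, 1.44], [-3.14, 3.14]. Speed limits (rad/s): [1.89, 1.89, 2.39, 2.57, 3.14, 3.14].

INTERFACE

Orientations are given as a rotation vector (axis times angle).
In Python, from bench import robot, viewer gives the robot as it stands. Calls block until the motion is done:
- robot.move_to(position, orientation): joint-space move of the TCP to a pose.
- robot.move_l(position, rot=None, rate=0.15, max_force=None): straight line of the TCP; rot=None keeps the orientation; rate is the mean speed in m/s. With max_force (N) it stops when the force on the tool has changed by that much, and returns True; else False.
- robot.set_joints(angles): joint-space move.
- robot.grip(opening): finger opening in m; the grip force is fixed at half the most; returns when the fingers have stopped.
- robot.pause(seconds).
- robot.ik(position, orientation): joint angles nearest the present ones, or None.
- robot.sense(): the state.
- viewer.grab_frame(name): name is "scene" or "top" or "wrist"; returns a dict with "color" (384x512x3 uint8, red, green, blue), "range_z" (384x512 float32, m along the optical axis (not along the pixel's ray), 0 where there is no reading), "fx", "fy", "cx", "cy" (pixels), "dist_coeffs" ([k1, k2, p1, p2, k3] as OpenCV has them; the pictures are not rectified), "origin" and "orientation" of the camera in the world; the wrist camera has in their place "tool_from_camera" (4x4, takes a point from camera to tool coordinates, whose origin is the TCP and whose axes are the flange's). Camera axes: x right, y down, z forward; pixel columns grow to the right and rows downward; lengths in m; the calibration is good to about 2 mm. A picture is of the moment at which its call begins: read the wrist's pose just before it.
A pose or a line that the arm cannot do raises robot.Unreachable and nothing moves.
- robot.sign_off(): hands the job in; it is judged then, once.
The state is a dict: "time": time; "q": joint angles; "joint_vel": joint speeds; "tau": joint torques, N m; "position": TCP position; "orientation": TCP orientation; "contact_force": force on the tool from outside, world axes, zero at the start; "ft_torque": the same for the moment, N m; "opening": finger opening in m; "grasp_force": force on a finger pad.
Only numpy, scipy, OpenCV 4.12 (cv2) and the standard library are available. Lean on these libraries where they do the work, as an engineer would, in place of code of your own. Each camera call takes 0.05 s, during which the arm holds its last target. There are 200 camera calls.

## Working session

There is one attempt and no reset: what is moved stays moved. The work goes in short steps, each a Python script; the robot and the scene stay as the last script left them, time stands still between calls to the robot, and variables do not carry over. Pictures are saved under pics/ and viewed, at most 10 in all, crops included, and the job is handed in when it is done.

```bash
mkdir -p pics; cat > h.py <<'E'
import numpy as np, cv2
from scipy.spatial.transform import Rotation as R
from bench import robot, viewer
def cloud(f, name=None):
    K=np.array([[f['fx'],0,f['cx']],[0,f['fy'],f['cy']],[0,0,1.]])
    v,u=np.mgrid[0:384,0:512]
    n=cv2.undistortPoints(np.stack([u,v],-1).reshape(-1,1,2).astype(float),K,np.array(f['dist_coeffs'])).reshape(384,512,2)
    z=f['range_z'][...,None]
    P=np.concatenate([n*z,z],-1)
    o=np.array(f['orientation'])
    Rm=o if o.shape==(3,3) else R.from_rotvec(o).as_matrix()
    W=P@Rm.T+np.array(f['origin']); W[f['range_z']==0]=np.nan
    return W
E
python3 - <<'E'
from h import *
for n in("scene","top"):
    f=viewer.grab_frame(n); cv2.imwrite(f"pics/{n}0.png",f['color'][...,::-1])
    np.savez(f"{n}0.npz",**{k:np.array(v) for k,v in f.items()})
    print(n,f['origin'],f['orientation'])
print(robot.sense())
E
```

```text
scene [ 1.43544313 -0.13980842  0.73061683] [-1.62968534 -1.65714587  0.82677222]
top [ 0.37747341 -0.12080694  1.25347646] [-2.10475623  2.14637505 -0.20661687]
{'time': 0.1, 'q': array([-1.21799600e+00,  2.13274284e-01, -3.49515863e-02,  1.32349740e+00,
        5.61257942e-06,  1.57081584e+00]), 'joint_vel': array([-0.00061125,  0.00026379,  0.0011185 ,  0.00079995, -0.00084295,
        0.00191399]), 'tau': array([ 1.92349944e-04, -6.87252760e+01,  4.87805593e+01,  1.23115821e-02,
       -2.51844898e-05, -2.11242258e-05]), 'position': array([ 0.17267392, -0.46895637,  0.25589972]), 'orientation': array([-3.09194678e+00, -5.51117387e-01,  2.46777711e-04]), 'contact_force': array([-0.41297412, -0.81431344, -0.64394009]), 'ft_torque': array([ 0.00688217, -0.00523308, -0.00536454]), 'grasp_force': 0.0, 'opening': 0.0856096794725572}
```

View pics/top0.png

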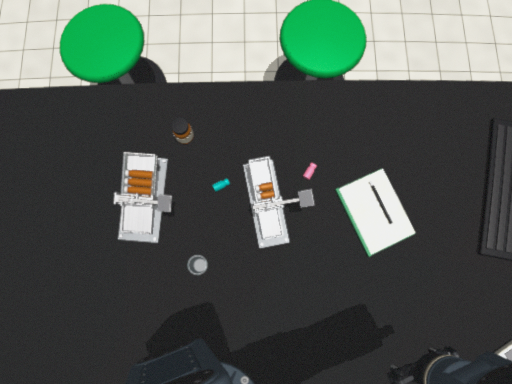

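View pics/scene0.png

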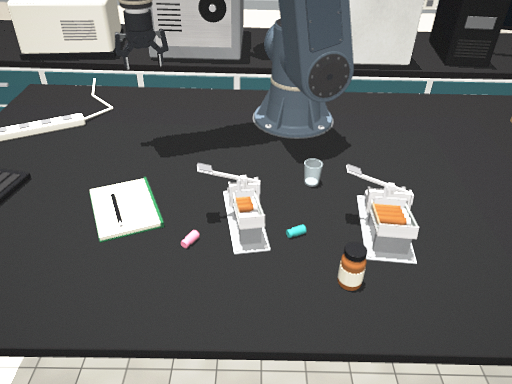

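The top view shows the wide unit at about (140,197) px with its paddle at (165,202). The narrow unit is at (265,200), the beaker at (198,265) and the bottle at (183,130). In the scene view the wide paddle is near (355,170). Next I measure the paddle from both depth views.

```bash
python3 - <<'E'
from h import *
out={}
for n in("top","scene"):
    f=dict(np.load(f"{n}0.npz")); W=cloud(f); out[n]=W
    if n=="top":
        c=W[202,165]; print("top px",c)
    m=(W[...,2]>.135)&(W[...,2]<.165)&(np.hypot(W[...,0]-c[0],W[...,1]-c[1])<.04)
    col=f['color'].astype(int); 
    v,u=np.nonzero(m); p=W[m]
    print(n,len(p),p.mean(0),np.median(p,0),p.min(0),p.max(0),u.min(),u.max(),v.min(),v.max())
    mm=m.astype(np.uint8)
    print('\n'.join(''.join('#' if m[a,b] else '.' for b in range(u.min(),u.max()+1)) for a in range(v.min(),v.max()+1)))
    if n=="top":
        print("rect",cv2.minAreaRect((p[:,:2]*1000).astype(np.float32)))
# unit: base plate & lane direction from top
W=out["top"]; m=(np.abs(W[...,0]-c[0])<.16)&(W[...,1]>c[1]-.03)&(W[...,1]<c[1]+.16)&(W[...,2]>.06)&(W[...,2]<.2)
# side walls: fit rectangle of everything over .03 on left of paddle
mu=m.copy(); mu[:, 158:]=False
p=W[mu]; print("unit rect",cv2.minAreaRect((p[:,:2]*1000).astype(np.float32)), p[:,2].max())
for px in ((140,175),(140,187),(140,220),(183,128),(198,265),(122,198)): print(px,W[px[1],px[0]].round(3))
f=dict(np.load("top0.npz"));cv2.imwrite("pics/c.png",cv2.resize(f['color'][135:285,100:250,::-1],(600,600),interpolation=cv2.INTER_CUBIC))
E
```

```text
top px [0.55586997 0.09932559 0.15267298]
top 232 [0.55436992 0.102651   0.14979974] [0.55525532 0.10234626 0.15025007] [0.53303805 0.08302836 0.13532205] [0.57491833 0.13638824 0.16135061] 152 171 195 211
.......##########...
......##############
......##############
......##############
......##############
......##############
#.##################
#...################
..#.#.##############
......########.#####
......#############.
......#############.
......#############.
......#############.
......#############.
......#############.
.........#.########.
rect ((555.4778442382812, 110.58369445800781), (52.416873931884766, 41.687408447265625), 84.11029815673828)
scene 145 [0.56274214 0.10337487 0.15117863] [0.56776126 0.10324055 0.15142553] [0.5347596  0.08499999 0.13519843] [0.57831816 0.13449805 0.15946658] 346 366 164 177
.###.................
#######..............
##########...........
############.........
##############.......
.#############.......
.##############......
.##############......
.##############......
...#############.....
.....###########.#...
........##########...
...........######.#..
..............#.....#
unit rect ((630.5037231445312, 182.70652770996094), (125.61177825927734, 148.81639099121094), 87.50797271728516) 0.14070701979457745
(140, 175) [0.643 0.184 0.08 ]
(140, 187) [0.612 0.186 0.068]
(140, 220) [0.526 0.193 0.032]
(183, 128) [0.768 0.065 0.098]
(198, 265) [0.401 0.034 0.003]
(122, 198) [0.576 0.224 0.105]
```

View pics/c.png

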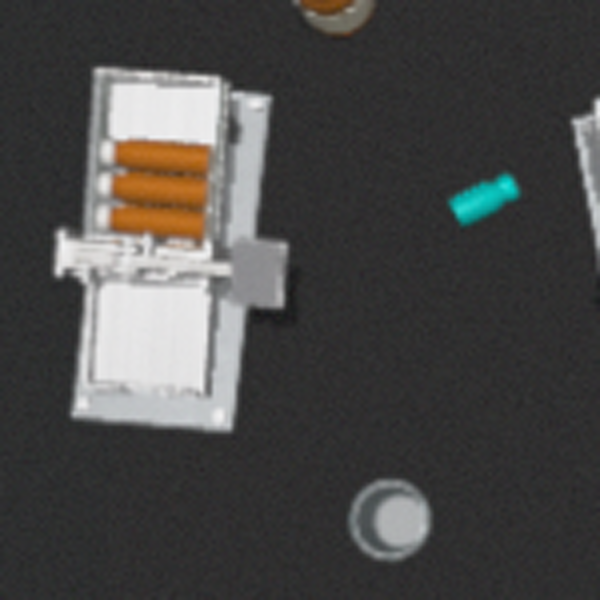

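Both views put the paddle at about (0.555, 0.100, 0.150), measuring 40 x 34 mm, and the unit's yaw is about -6 degrees. I'll close the gripper, hover above it and check with the wrist camera.

```bash
cat >> h.py <<'E'
ux=np.array([np.cos(.11),-np.sin(.11),0])
n=ux+[0,1,0]; rv=np.pi*n/np.linalg.norm(n)
def wcloud():
    s=robot.sense(); f=viewer.grab_frame("wrist")
    T=np.eye(4);T[:3,:3]=R.from_rotvec(s['orientation']).as_matrix();T[:3,3]=s['position']
    T=T@np.array(f['tool_from_camera']); f['origin']=T[:3,3]; f['orientation']=T[:3,:3]
    return f,cloud(f)
E
python3 - <<'E'
from h import *
robot.grip(0.0)
robot.move_to([.52,.1,.30],rv)
f,W=wcloud(); cv2.imwrite("pics/w1.png",f['color'][...,::-1])
s=robot.sense(); print(s['time'],s['q'],s['position'],s['contact_force'])
m=(W[...,2]>.138)&(W[...,2]<.165)&(np.abs(W[...,0]-.555)<.05)&(W[...,1]<.119)&(W[...,1]>.06)
p=W[m]; print(len(p),p.min(0),p.max(0),np.median(p,0)); v,u=np.nonzero(m); print(u.min(),u.max(),v.min(),v.max())
print(cv2.minAreaRect((p[:,:2]*1000).astype(np.float32)))
A=np.c_[p[:,:2]-p[:,:2].mean(0),np.ones(len(p))]; print("plane",np.linalg.lstsq(A,p[:,2],rcond=None)[0])
np.savez("w1.npz",W=W)
E
```

```text
3.2917 [ 1.88663271e-01  2.73770022e-01  1.54008695e-01  1.45109833e+00
 -6.12076447e-05  1.87072548e+00] [0.52009533 0.09928578 0.29997123] [ 0.28988773 -1.63824412 -0.33992263]
1483 [0.5300399  0.08516056 0.13829694] [0.5753245  0.11899884 0.15848016] [0.55323228 0.10374543 0.15031736]
270 314 157 194
((552.7339477539062, 103.53948974609375), (34.53677749633789, 42.48051071166992), 84.60968780517578)
plane [ 0.17021899 -0.29323173  0.15032045]
```

View pics/w1.png

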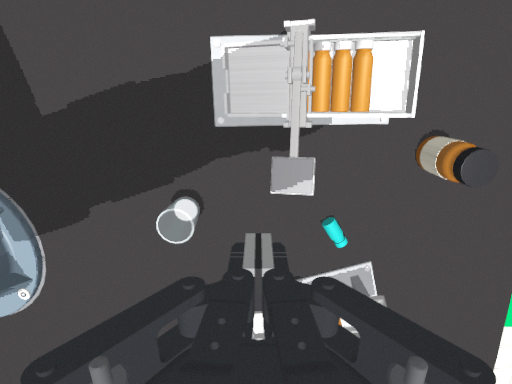

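The wrist view shows the paddle at (293,175) px with nothing over it, three vial bodies behind the lever, and an empty trough. The measured centre is (0.553, 0.1025, 0.150), and the pad tilts 17 degrees up at its outer edge. The size matches, so I'll press once.

```bash
cat >> h.py <<'E'
P0=np.array([.553,.1025,0])
def tip(z): # tcp pose following the pad; z of fingertips
    return P0+ux*.012*np.clip((.150-z)/.057,0,1.1)+[0,0,z+.025]
def press():
    robot.move_l(tip(.165),rate=.15)
    a=robot.move_l(tip(.108),rate=.09,max_force=30); s=robot.sense(); print("mid",a,s['position'],s['contact_force'])
    b=robot.move_l(tip(.082),rate=.03,max_force=14); s=robot.sense(); print("end",b,s['position'],s['contact_force'])
    robot.pause(.7)
    f,W=wcloud()
    robot.move_l(tip(.165),rate=.12); 
    robot.move_l(tip(.20),rate=.2); robot.pause(.6)
    g,W2=wcloud(); s=robot.sense(); print(s['time'],s['contact_force'])
    return f,g,W2
E
python3 - <<'E'
from h import *
robot.move_to(tip(.175),rv)
f,g,W=press()
cv2.imwrite("pics/w2.png",cv2.resize(np.hstack([f['color'],g['color']])[...,::-1],(800,300),interpolation=cv2.INTER_AREA))
E
```

```text
mid False [0.56205554 0.10147103 0.13312363] [ 0.0109663  -1.25899128  6.20171152]
end True [0.56463524 0.10217826 0.12252315] [-4.94366808  1.36284648 15.31702741]
7.8 [ 0.00463005 -0.78163935  1.43941371]
```

View pics/w2.png

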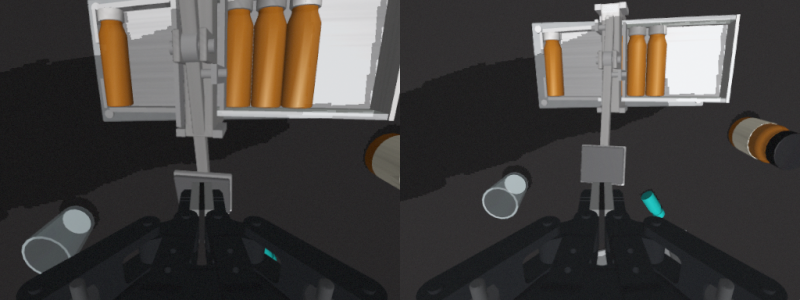

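One vial is lying at the lip (left panel (115,60), right panel (553,65)). The paddle is back up and the queue has rolled on. The stop came at a tip height of 97.5 mm, as predicted. Now the second press.

```bash
python3 - <<'E'
from h import *
f,g,W=press()
robot.move_l(tip(.25),rate=.2)
g2,W=wcloud(); t=viewer.grab_frame("top")
cv2.imwrite("pics/w3.png",np.hstack([cv2.resize(x,(400,300),interpolation=cv2.INTER_AREA) for x in (g2['color'],np.ascontiguousarray(t['color'][100:292,60:316]))])[...,::-1])
W=cloud(t); m=(np.abs(W[...,0]-.553)<.03)&(W[...,1]<.119)&(W[...,1]>.08)&(W[...,2]>.09)&(W[...,2]<.17); print(m.sum(),np.nanmedian(W[m],0),robot.sense()['time'])
E
```

```text
mid False [0.56225288 0.10151284 0.13327534] [ 0.32855751 -2.13451013  5.05721307]
end True [0.5649819  0.10219884 0.12243705] [-6.0501488   1.14822097 16.91230793]
11.95 [-0.87544538  0.55115139  0.00532105]
209 [0.55337027 0.10009946 0.15053705] 12.45
```

View pics/w3.png

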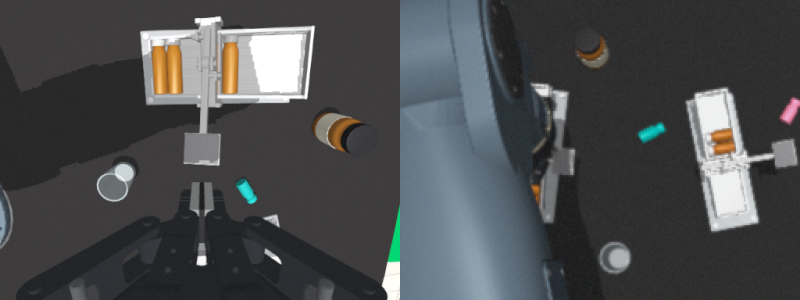

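Two vials lie in the trough at (160,68) and (175,68) px. The rest of the queue is behind the gate, with one vial visible at (230,65). The paddle is back up at 0.1505 m, and the bottle, beaker and narrow unit look undisturbed.

```bash
python3 -c "
from h import *
print(robot.sign_off())"
```

```text
the job is handed in; nothing more can be done
None
```

I dispensed two tall vials into the wide dispenser's trough with two full paddle strokes, left the paddle up with the remaining vials behind the gate, and handed the job in at about 12.5 s of the 42 s allowed.

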